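# Push an instrument cassette through the return chute's flap

### The job

Send the instrument cassette with the blue band, which lies on the shelf of the return chute, through to the washing side: with your fingertips line it up with the opening and push it along the shelf, so that it pushes the hanging flap open and goes right through and down the slope, then draw the fingers back out so that the flap swings fully shut behind it. Only push the cassette, never lift or overturn it; do not force the flap, and leave everything else on the counter where it is.

Things in the scene. Friction and masses are not known exactly. Their poses are not given: they have to be found in the camera images.
- chute: Return chute: fixed white and steel unit, light-blue rear cheeks, 332 mm wide. Origin on the counter under the middle of the flap line. Its x axis is the way through (shelf, flap, slope), y left, z up. Flat level steel shelf, top 80 mm above the counter, from x = -215 mm to the flap line x = 0; side lips 4 mm thick, only 8 mm high, at y = +-164 mm; no lip at the front.
- sill (a point): Middle of the flap line at shelf height (80 mm above the counter); axes as chute. Here the shelf ends and a 320 mm wide steel slope begins, falling 24 degrees towards +x to a 48 mm high end lip whose inner face is 167 mm past the flap line. The slope is open above; its side cheeks fall from 294 mm above the counter at the frame to 55 mm at the rear.
- header (a point): Middle of the lower face of the header, 188 mm above the shelf. Upright frame round the flap: opening 250 mm wide (y = +-125 mm of the chute) and 188 mm high, between jambs 41 mm wide, under a header 26 mm high; jambs and header are 22 mm thick (x = -11 to 11 mm).
- flap (a joint): Flap angle, rad: 0 hanging shut, growing as its lower edge swings in over the slope, to 1.5 at most; it cannot swing towards the shelf. Translucent blue panel, 190 g, 246 mm wide, 6 mm thick, on a hinge rod 180 mm above the shelf. No spring: opens at a light push (about 1 N), rides on whatever is under it, falls shut by its own weight within about a second.
- flap_edge (a point): Middle of the flap's lower edge, 175 mm from the hinge, 5 mm above the shelf when shut.
- cassette: The cassette to send: closed perforated steel box, 90 mm (x) by 180 mm (y) by 28 mm high, light-blue band and end latches, 0.25 to 0.55 kg. Origin at the centre of its underside. Starts flat on the shelf, long side roughly parallel to the flap, askew by up to 0.25 rad and up to 50 mm off the middle. It grips the steel (friction 0.5 to 0.7) and never slides down the slope by itself.
- cassette_top (a point): Centre of the cassette's top, 28 mm above its underside. Once its middle passes the sill the cassette tips nose down onto the slope and its rear lower edge rises some 18 mm. The flap rides on its top and falls shut only once its rear edge is about 40 mm past the flap line (cassette origin 80 mm or more past the sill; about 120 mm against the end lip).
- spare_cassette: Another cassette of the same shape with a green band, lying on the counter to the right; leave it. Origin at the centre of its underside.
- bur_box: Small blue bur box with clear lid, 70 x 45 x 36 mm, on the counter beside the chute's shelf. Origin at the centre of its underside.
- tape_roll: Roll of cream indicator tape lying flat, 96 mm across, 19 mm high, on the counter beside the chute's shelf. Origin at the centre of its underside.
- spray_bottle: White bottle with orange cap, 54 mm across, 185 mm high, on the counter at the far right. Origin at the centre of its underside.
- wipes_tub: White tub with light-blue lid, 90 mm across, 130 mm high, on the counter at the far left. Origin at the centre of its underside.
- pen_pot: White and cork pen pot with scissors and pens, 74 mm across, about 150 mm high, on the counter at the right. Origin at the centre of its underside.
There are look-alikes about, which are no part of the job. What is shaped like the cassette but black is not meant.

How it is judged:
By the outcome, as a careful person would: the job done as asked, in the order asked, and still so for the second after the job is handed in, with the robot touching nothing.
It also fails if it takes over 64 s, if anything falls off the work surface, if the arm or the gripper's body presses on something with over 40 N, if the wrist force passes 120 N, or if a joint passes its speed limit or range.

### The arm

A 6-joint arm with a two-finger parallel gripper is mounted at the origin on the work surface. World frame = base frame: x ahead of the robot, y to its left, z up, the work surface at z = 0. Lengths are in m, angles in rad, forces in N, time in s.
With the tool pointing down it reaches from about 0.225 to 0.875 m from the base axis. Payload 3.4 kg.
Tool frame: the origin (TCP) lies between the finger pads; the fingertips stand 11 mm ahead of it and the grasp point (between the pads) lies 8 mm behind it; z points along the fingers, y is the line along which they close (so a half turn about z gives the same grasp; the last joint's range is limited). The gripper opens to 85 mm and grips with 20 to 120 N. Pads are 22 mm wide; open, the fingers measure 114 mm over their backs; the gripper's body (76 mm by 85 mm) begins 54 mm behind the grasp point. The pads swing forward as they close: fully open they stand 13 mm farther back than shut.
Start: joints at [-1.273, 0.276, 1.505, -0, 1.361, -0.121], TCP at [0.234, -0.525, 0.218] pointing down, gripper open.
Joint ranges: [-2.89, 2.89], [-0.75, 2.08], [0.22, 2.7], [-1.18, 4.32], [0.11, 2.71], [-2.7, 2.7]. Speed limits (rad/s): [2.57, 2.57, 3.14, 3.14, 3.14, 3.14].

### API

Orientations are given as a unit quaternion [w, x, y, z].
In Python, from rig import sensors, eyes, manip gives the robot as it stands.
- The arm moves only by the tool drive_tool, never from a script. Its argument "deltas" is a list of rows, each an object with "linear": the shift along the world's x, y, z in mm, a list of three; "twist": the turn about the world's z in degrees; "claw": the opening, from 0 (shut) to 1 (fully open). In form: [{"linear": [tx, ty, tz], "twist": twist, "claw": claw}, ...]. A call has 1 to 12 rows; each row is the pose to reach, as a shift and turn from the pose commanded when the call began; what a row does not reach only later rows make up. A row lasts 1/12 s, in which the tool goes at most 41.7 mm and 7.16 degrees, less where a joint would pass 70% of its speed; a pose out of reach is approached as far as the arm can. A call with a gripper value outside its range is refused whole. The fingers move at their own pace and stop on an object; "squeeze" is the grip in N (left out, the last holds). Time passes only in rows, so rows that repeat a pose let the fingers close. It gives the time, the measured TCP pose, the force, the opening and the grip force at its end, in the units of the state.
- sensors.get_state(): the state, without advancing time (a new reading comes with each control period).
- eyes.get_image(name): name is "scene" or "top" or "wrist"; returns the picture (480x640x3 uint8, red, green, blue); there is no depth.
- eyes.camera_model(name): a dict with "intrinsics" (3x3 intrinsics, pixels), "R" (3x3) and "t" (3): a world point X has camera coordinates R X + t. Camera axes: x right, y down, z forward; pixel columns grow to the right and rows downward; lengths in m; the calibration is good to about 2 mm. A picture is of the moment at which its call begins: read the wrist's pose just before it. camera_model takes no time and is no camera call; for the wrist camera it gives the pose at the moment of the call.
- manip.sign_off(): hands the job in; it is judged then, once.
The state is a dict: "clock": time; "qpos": joint angles; "qd": joint speeds; "effort": joint torques, N m; "position": TCP position; "ee_rot": TCP orientation; "contact_force": force on the tool from outside, world axes, zero at the start; "moment": the same for the moment, N m; "width": finger opening in m; "gripper_force": force on a finger pad.
Only numpy, scipy, OpenCV 4.12 (cv2) and the standard library are available. Lean on these libraries where they do the work, as an engineer would, in place of code of your own. Each camera call takes 0.05 s, during which the arm holds its last target. There are 200 camera calls.

## Working session

There is one attempt and no reset: what is moved stays moved. The work goes in short steps, Python scripts to look and compute and a tool call to move; the robot and the scene stay as the last step left them, time stands still between calls to the robot, and variables do not carry over. Pictures are saved under pics/ and viewed, at most 10 in all, crops included, and the job is handed in when it is done.

Besides the shell and the picture viewer there is one more tool, called as name(argument=value, ...) on one line, values as JSON. drive_tool: Moves the arm, as the interface text tells. Its arguments: {"type":"object","properties":{"deltas":{"type":"array","items":{"type":"object","properties":{"linear":{"type":"array","items":{"type":"number"}},"twist":{"type":"number"},"claw":{"type":"number"}}}},"squeeze":{"type":"number"}},"required":["deltas"]}

```bash
mkdir -p pics
python3 - <<'E'
from rig import sensors, eyes, manip
import cv2,numpy as np
for n in ("scene","top"):
    im=eyes.get_image(n); cv2.imwrite(f"pics/{n}0.png",im[:,:,::-1])
    m=eyes.camera_model(n); print(n,np.round(m["intrinsics"],1).tolist(),np.round(m["R"],4).tolist(),np.round(m["t"],4).tolist())
s=sensors.get_state(); print(s["clock"],s["position"],s["ee_rot"],s["width"])
E
```

```text
scene [[617.3, 0.0, 317.2], [0.0, 617.3, 228.9], [0.0, 0.0, 1.0]] [[-0.7697, 0.6383, 0.0062], [0.4727, 0.5765, -0.6665], [-0.429, -0.5101, -0.7455]] [0.3666, -0.1022, 2.062]
top [[473.8, 0.0, 310.0], [0.0, 473.8, 238.9], [0.0, 0.0, 1.0]] [[-0.0082, -0.9999, 0.0112], [-0.9936, 0.0069, -0.1131], [0.113, -0.0121, -0.9935]] [-0.0254, 0.4936, 1.4556]
0.1 [ 0.23369693 -0.52483385  0.21753989] [-8.05294793e-04  9.78156414e-01  2.07868655e-01 -5.22803975e-05] 0.0850907987395758
```

View pics/scene0.png

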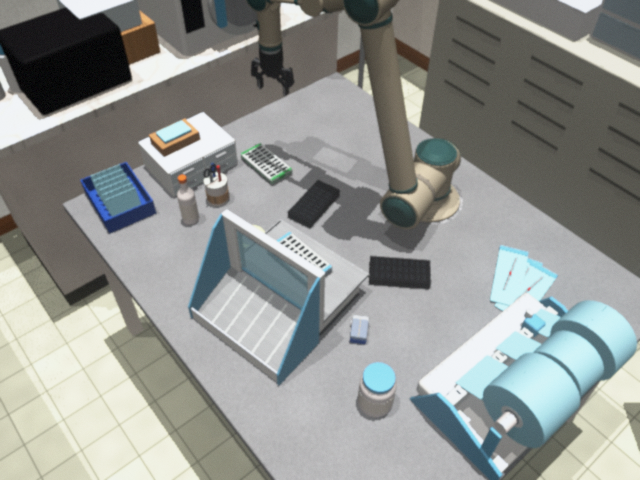

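View pics/top0.png

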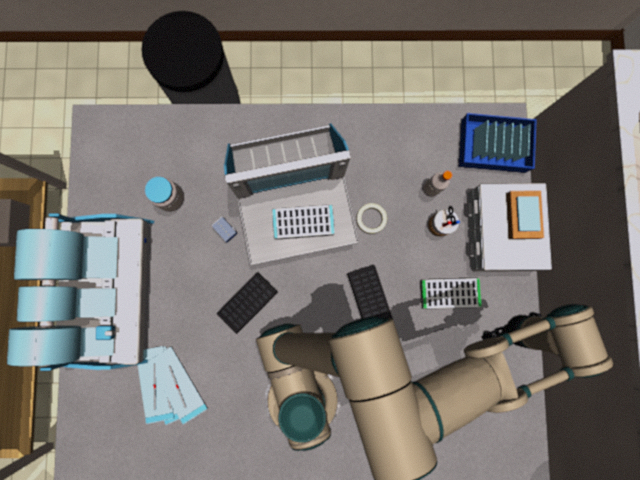

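Scene and top views: the chute is straight ahead, slightly yawed. In the top view its shelf front runs from (250,264) to (356,242), the cassette is at (303,221), the tape roll at (372,218) and the bur box at (224,229).

```bash
cat > h.py <<'E'
from rig import sensors, eyes, manip
import cv2,numpy as np
def ray(n,uv,z,m=None):
    m=m or eyes.camera_model(n); uv=np.atleast_2d(uv).astype(float)
    d=(np.linalg.inv(m["intrinsics"])@np.c_[uv,np.ones(len(uv))].T).T@m["R"]
    c=-m["R"].T@m["t"]; return c+d*((z-c[2])/d[:,2])[:,None]
def proj(n,X,m=None):
    m=m or eyes.camera_model(n); p=(m["R"]@np.atleast_2d(X).T).T+m["t"]; p=p@m["intrinsics"].T; return p[:,:2]/p[:,2:]
E
python3 - <<'E'
from h import *
im=cv2.imread("pics/top0.png")
c=im[120:270,210:410]; cv2.imwrite("pics/c1.png",cv2.resize(c,None,fx=4,fy=4,interpolation=cv2.INTER_CUBIC))
hsv=cv2.cvtColor(im,cv2.COLOR_BGR2HSV)
print(hsv[221,276],hsv[235,300])
E
```

```text
[ 96  46 210] [124  10 205]
```

View pics/c1.png

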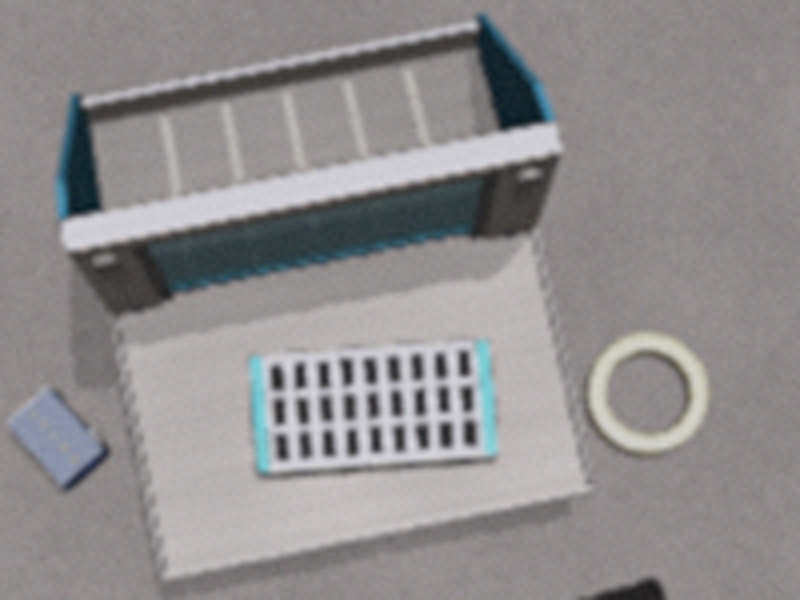

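The crop shows the cassette's top corners at about (252,357), (490,340), (497,455), (260,473), the shelf front at (165,578)–(590,490) and the header top at (66,250)–(558,150).

Run:
```python
from h import *
P=lambda l:np.array(l)/4+np.array([210,120])-0.375
f=ray("top",P([(165,578),(590,490)]),0.084); 
hd=ray("top",P([(66,250),(558,150),(64,222),(556,125)]),0.294)
ca=ray("top",P([(252,357),(490,340),(497,455),(260,473)]),0.108)
rnd=lambda a:np.round(a*1000).tolist()
print("front",rnd(f),np.linalg.norm(f[1]-f[0]));print("head",rnd(hd),np.linalg.norm(hd[1]-hd[0]))
print("cas",rnd(ca),[np.linalg.norm(ca[i]-ca[i-1]) for i in range(4)],rnd(ca.mean(0)))
for a in (f[0]-f[1],hd[0]-hd[1],hd[2]-hd[3],ca[0]-ca[1],ca[3]-ca[2]): print("yaw",np.degrees(np.arctan2(-a[0],a[1])))
yaw=np.mean([np.arctan2(-a[0],a[1]) for a in (f[0]-f[1],hd[0]-hd[1],hd[2]-hd[3])])
ex=np.array([np.cos(yaw),np.sin(yaw)]);ey=np.array([-ex[1],ex[0]])
o1=hd.mean(0)[:2]; o2=f.mean(0)[:2]+.215*ex
print("yaw",np.degrees(yaw),"origin",rnd(o1),rnd(o2))
o=(o1+o2)/2
for n,p in(("cas",ca.mean(0)),("cc",ca)):
    d=np.atleast_2d(p)[:,:2]-o; print(n,rnd(np.c_[d@ex,d@ey]))
```

```text
front [[412.0, 149.0, 84.0], [476.0, -170.0, 84.0]] 0.32576318474111615
head [[613.0, 191.0, 294.0], [678.0, -130.0, 294.0], [632.0, 192.0, 294.0], [695.0, -129.0, 294.0]] 0.3274777824858226
cas [[575.0, 83.0, 108.0], [587.0, -95.0, 108.0], [500.0, -99.0, 108.0], [488.0, 77.0, 108.0]] [np.float64(0.08727469811203035), np.float64(0.17803342763515606), np.float64(0.08670542521713659), np.float64(0.17612052633348133)] [537.0, -9.0, 108.0]
yaw 11.319178095483457
yaw 11.46337270033163
yaw 11.147261372233105
yaw 3.7928240012260996
yaw 3.9834124674183995
yaw 11.309937389349397 origin [654.0, 31.0] [655.0, 32.0]
cas [[-123.0, -16.0]]
cc [[-68.0, 66.0], [-91.0, -111.0], [-177.0, -98.0], [-155.0, 77.0]]
```

Run:
```python
from h import *
im=cv2.imread("pics/scene0.png")
s=sensors.get_state();p=s["position"]
K=5
c=cv2.resize(im[0:110,215:345],None,fx=K,fy=K,interpolation=cv2.INTER_CUBIC)
for k in range(-20,241,20):
    u=proj("scene",p+[0,0,k/1000])[0]; q=((u-[215,0])*K).astype(int)
    if q[1]>0: cv2.circle(c,tuple(int(v) for v in q),3,(0,0,255),-1); cv2.putText(c,str(k),(int(q[0])+40*(1 if k%40 else -1),int(q[1])),0,.5,(0,0,255),1)
w=cv2.imread("pics/top0.png")[280:400,450:630]
cv2.imwrite("pics/c2.png",c)
a,b=[proj("scene",p+[x,0,.05])[0] for x in (0,.1)]; print("px/100mm at K",np.linalg.norm(a-b)*K, (proj("scene",p+[0,.1,.05])[0]-a)*K)
from scipy.spatial.transform import Rotation as R
q=s["ee_rot"]; print(R.from_quat([q[1],q[2],q[3],q[0]]).as_matrix().round(3).tolist())
```

```text
px/100mm at K 137.18785862554148 [93.80328531 71.38867706]
[[0.914, 0.407, -0.0], [0.407, -0.914, 0.002], [0.0, -0.002, -1.0]]
```

View pics/c2.png

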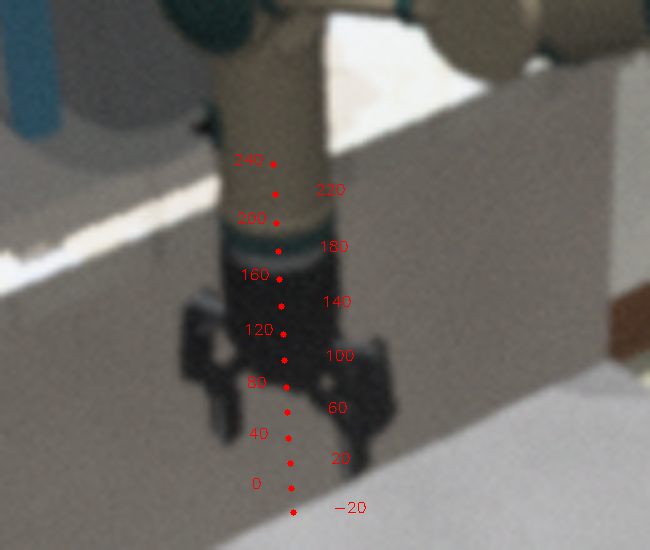

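Crop: the tool is a roughly 70 mm column up to well above the header, so pointing down it cannot pass under it. I'll square the cassette and push from the shelf side as far as the tool allows, then see what remains. First I move behind the cassette.

drive_tool(deltas=[{"linear": [18,41,0],"twist": -4,"claw": 1},{"linear": [36,82,0],"twist": -8,"claw": 1},{"linear": [54,123,0],"twist": -12.7,"claw": 1},{"linear": [71,162,0],"twist": -12.7,"claw": 1},{"linear": [88,200,0],"twist": -12.7,"claw": 1},{"linear": [105,238,0],"twist": -12.7,"claw": 1},{"linear": [121,276,0],"twist": -12.7,"claw": 1},{"linear": [138,314,0],"twist": -12.7,"claw": 1},{"linear": [155,352,0],"twist": -12.7,"claw": 1},{"linear": [172,390,0],"twist": -12.7,"claw": 1},{"linear": [188,428,0],"twist": -12.7,"claw": 1},{"linear": [205,466,0],"twist": -12.7,"claw": 1}])

```text
clock: 1.1
position: [0.4351, -0.0656, 0.2183]
ee_rot: [0.0, 0.995, 0.098, -0.0]
contact_force: [1.5, 0.0, 0.1]
width: 0.0857
gripper_force: 0.0
```

drive_tool(deltas=[{"linear": [17,40,0],"twist": 0,"claw": 1},{"linear": [17,40,-30],"twist": 0,"claw": 1},{"linear": [17,40,-60],"twist": 0,"claw": 1},{"linear": [17,40,-90],"twist": 0,"claw": 1},{"linear": [17,40,-115],"twist": 0,"claw": 1},{"linear": [17,40,-115],"twist": 0,"claw": 1},{"linear": [17,40,-115],"twist": 0,"claw": 1}])

```text
clock: 1.68
position: [0.451, -0.0274, 0.1025]
ee_rot: [-0.001, 0.995, 0.098, -0.002]
contact_force: [0.2, -1.0, 0.3]
width: 0.0853
gripper_force: 0.0
```

```bash
cat >> h.py <<'E'
O=np.array([.6545,.0315]);yaw=np.radians(11.3);EX=np.array([np.cos(yaw),np.sin(yaw)]);EY=np.array([-EX[1],EX[0]])
def ch(p): d=np.asarray(p)[...,:2]-O; return np.round(1000*np.stack([d@EX,d@EY],-1),1)
def st():
    s=sensors.get_state();q=s["ee_rot"];x,y=q[1],q[2]
    print("t",round(s["clock"],2),"p",np.round(s["position"]*1000,1),"chute",ch(s["position"]),"fingerline-chute deg",round((np.degrees(2*np.arctan2(y,x))-90-11.3),1)%180,"F",np.round(s["contact_force"],1),"q",np.round(s["qpos"],2))
E
python3 - <<'E'
from h import *
st()
a=eyes.get_image("scene");b=eyes.get_image("top")
a=cv2.resize(a[170:370,180:440,::-1],None,fx=3,fy=3,interpolation=cv2.INTER_CUBIC)
cv2.imwrite("pics/s1.png",a);cv2.imwrite("pics/t1.png",b[:,:,::-1])
E
```

```text
t 1.68 p [451.  -27.4 102.5] chute [-211.   -17.9] fingerline-chute deg 90.0 F [ 0.2 -1.   0.3] q [-0.21  0.2   1.93 -0.    1.02  1.16]
```

View pics/s1.png

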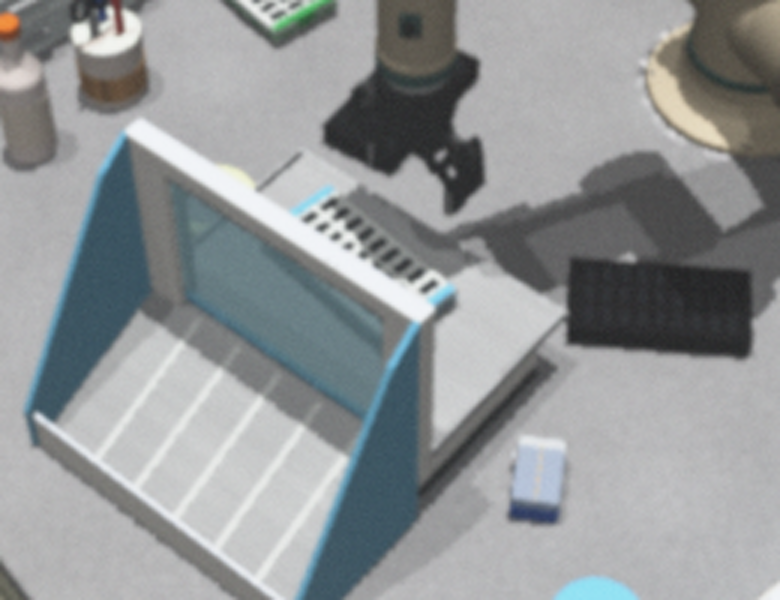

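The picture shows the open gripper behind the cassette, with its left tip at about pixel (332,240) of the full view. I'll work out the tip's height from that.

Run:
```python
from h import *
for z in (.085,.1,.115,.13):
  for y in (30,39):
    w=O-.211*EX+y/1000*EY; print(z,y,proj("scene",[*w,z]).round(1))
```

```text
0.085 30 [[330.8 249.9]]
0.085 39 [[333.3 251.4]]
0.1 30 [[330.9 246.6]]
0.1 39 [[333.4 248.1]]
0.115 30 [[331.1 243.2]]
0.115 39 [[333.5 244.7]]
0.13 30 [[331.2 239.8]]
0.13 39 [[333.7 241.3]]
```

drive_tool(deltas=[{"linear": [4,1,-4],"twist": 0,"claw": 1},{"linear": [4,1,-8],"twist": 0,"claw": 1},{"linear": [4,1,-12],"twist": 0,"claw": 1},{"linear": [4,1,-12],"twist": 0,"claw": 1}])

```text
clock: 2.12
position: [0.4558, -0.0267, 0.091]
ee_rot: [-0.0, 0.995, 0.098, -0.0]
contact_force: [-0.4, 0.6, -0.3]
width: 0.0857
gripper_force: 0.0
```

Run:
```python
from h import *
st()
a=eyes.get_image("wrist"); cv2.imwrite("pics/w1.png",a[:,:,::-1])
m=eyes.camera_model("wrist");s=sensors.get_state();p=s["position"]
for k in (-.01,0,.01,.02): print(k,[proj("wrist",[*(p[:2]+y*EY+x*EX),p[2]+k],m).round()[0].tolist() for y in(-.05,.05) for x in (-.011,.011)])
```

```text
t 2.12 p [455.8 -26.7  91. ] chute [-206.2  -18.1] fingerline-chute deg 90.0 F [-0.4  0.6 -0.3] q [-0.21  0.21  1.94 -0.    0.98  1.16]
-0.01 [[426.0, 306.0], [430.0, 261.0], [212.0, 306.0], [209.0, 261.0]]
0 [[432.0, 315.0], [436.0, 268.0], [206.0, 315.0], [202.0, 268.0]]
0.01 [[439.0, 326.0], [444.0, 276.0], [199.0, 326.0], [195.0, 276.0]]
0.02 [[447.0, 338.0], [452.0, 286.0], [192.0, 338.0], [187.0, 286.0]]
```

View pics/w1.png

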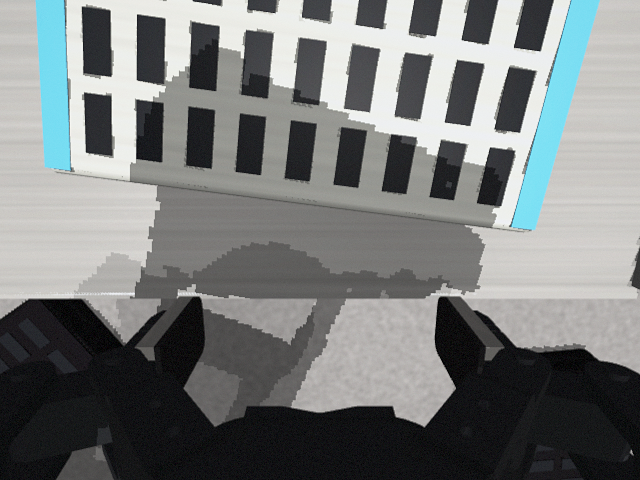

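The wrist view shows the open tips at row 297, columns 203 and 436, which puts them about 28 mm above the TCP. I'll descend in small steps and watch the force.

drive_tool(deltas=[{"linear": [0,0,-3],"twist": 0,"claw": 1},{"linear": [0,0,-6],"twist": 0,"claw": 1},{"linear": [0,0,-9],"twist": 0,"claw": 1},{"linear": [0,0,-9],"twist": 0,"claw": 1}])

```text
clock: 2.5
position: [0.4556, -0.0266, 0.0817]
ee_rot: [-0.0, 0.995, 0.098, -0.001]
contact_force: [-0.2, -0.2, -0.8]
width: 0.0853
gripper_force: 0.0
```

drive_tool(deltas=[{"linear": [0,0,-3],"twist": 0,"claw": 1},{"linear": [0,0,-5],"twist": 0,"claw": 1},{"linear": [0,0,-5],"twist": 0,"claw": 1}])

```text
clock: 2.75
position: [0.4558, -0.0266, 0.0769]
ee_rot: [-0.0, 0.995, 0.098, -0.0]
contact_force: [0.5, 0.5, -0.3]
width: 0.0852
gripper_force: 0.0
```

drive_tool(deltas=[{"linear": [0,0,-2],"twist": 0,"claw": 1},{"linear": [0,0,-4],"twist": 0,"claw": 1},{"linear": [0,0,-4],"twist": 0,"claw": 1}])

```text
clock: 3.0
position: [0.4559, -0.0266, 0.073]
ee_rot: [-0.0, 0.995, 0.098, -0.0]
contact_force: [-0.1, 0.2, -0.2]
width: 0.0851
gripper_force: 0.0
```

drive_tool(deltas=[{"linear": [0,0,-2],"twist": 0,"claw": 1},{"linear": [0,0,-4],"twist": 0,"claw": 1},{"linear": [0,0,-4],"twist": 0,"claw": 1}])

```text
clock: 3.25
position: [0.4559, -0.0266, 0.069]
ee_rot: [-0.0, 0.995, 0.098, -0.0]
contact_force: [-0.2, -0.3, 0.3]
width: 0.085
gripper_force: 0.0
```

drive_tool(deltas=[{"linear": [0,0,-4],"twist": 0,"claw": 1},{"linear": [8,2,-4],"twist": 0,"claw": 1},{"linear": [16,3,-4],"twist": 0,"claw": 1},{"linear": [24,5,-4],"twist": 0,"claw": 1},{"linear": [31,6,-4],"twist": 0,"claw": 1},{"linear": [39,8,-4],"twist": 0,"claw": 1},{"linear": [47,9,-4],"twist": 0,"claw": 1},{"linear": [55,11,-4],"twist": 0,"claw": 1},{"linear": [63,13,-4],"twist": 0,"claw": 1},{"linear": [70,14,-4],"twist": 0,"claw": 1},{"linear": [70,14,-4],"twist": 0,"claw": 1}])

```text
clock: 4.17
position: [0.5289, -0.0123, 0.0654]
ee_rot: [0.0, 0.995, 0.098, 0.002]
contact_force: [0.5, -0.4, 0.3]
width: 0.0853
gripper_force: 0.0
```

Run:
```python
from h import *
st()
a=eyes.get_image("wrist"); b=eyes.get_image("scene"); c=eyes.get_image("top")
cv2.imwrite("pics/t2.png",c[:,:,::-1])
f=cv2.resize(a,(480,360)); g=cv2.resize(b[190:310,200:400],None,fx=2.2,fy=2.2)[:, :]
im=np.zeros((360,480+g.shape[1]-130,3),np.uint8); im[:,:480]=f; g=g[:, :im.shape[1]-480]; im[:g.shape[0],480:]=g
cv2.imwrite("pics/w2.png",im[:,:,::-1]); print(im.shape)
```

```text
t 4.17 p [528.9 -12.3  65.4] chute [-131.8  -18.3] fingerline-chute deg 90.0 F [ 0.5 -0.4  0.3] q [-0.16  0.34  1.83  0.    0.97  1.22]
(360, 790, 3)
```

View pics/w2.png

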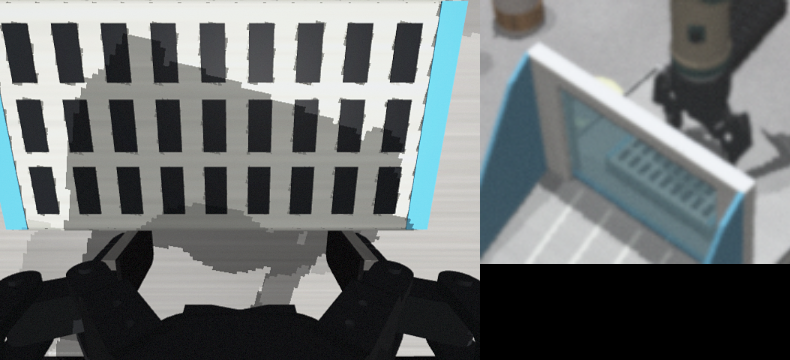

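The cassette is now square to the flap, its rear touching both fingers, and its centre is about 10 mm left of the tool. The wrist camera sits on the forward side, so I'll check whether it clears the header.

Run:
```python
from h import *
m=eyes.camera_model("wrist");c=-m["R"].T@m["t"];s=sensors.get_state()
print("cam chute",ch(c),"z",c[2],"tool",ch(s["position"]),"axis",m["R"][2])
```

```text
cam chute [-68.2 -18.1] z 0.22174975606032798 tool [-133.5  -18.2] axis [-0.25073904 -0.0508982  -0.96671573]
```

The camera housing would meet the flap, so I turn the tool half round above the cassette to put it on the robot side.

drive_tool(deltas=[{"linear": [-14,-3,0],"twist": 0,"claw": 1},{"linear": [-14,-3,30],"twist": 0,"claw": 1},{"linear": [-14,6,50],"twist": 7,"claw": 1},{"linear": [-14,6,50],"twist": 14,"claw": 1},{"linear": [-14,6,50],"twist": 21,"claw": 1},{"linear": [-14,6,50],"twist": 28,"claw": 1},{"linear": [-14,6,50],"twist": 35,"claw": 1},{"linear": [-14,6,50],"twist": 42,"claw": 1},{"linear": [-14,6,50],"twist": 49,"claw": 1},{"linear": [-14,6,50],"twist": 56,"claw": 1},{"linear": [-14,6,50],"twist": 63,"claw": 1},{"linear": [-14,6,50],"twist": 70,"claw": 1}])

```text
clock: 5.32
position: [0.5125, -0.0067, 0.1155]
ee_rot: [0.0, 0.757, 0.654, 0.001]
contact_force: [-0.3, -0.2, -0.1]
width: 0.0854
gripper_force: 0.0
```

drive_tool(deltas=[{"linear": [0,0,0],"twist": 7,"claw": 1},{"linear": [0,0,0],"twist": 14,"claw": 1},{"linear": [0,0,0],"twist": 21,"claw": 1},{"linear": [0,0,0],"twist": 28,"claw": 1},{"linear": [0,0,0],"twist": 35,"claw": 1},{"linear": [0,0,0],"twist": 42,"claw": 1},{"linear": [0,0,0],"twist": 49,"claw": 1},{"linear": [0,0,0],"twist": 56,"claw": 1},{"linear": [0,0,0],"twist": 63,"claw": 1},{"linear": [0,0,0],"twist": 70,"claw": 1},{"linear": [0,0,0],"twist": 77,"claw": 1},{"linear": [0,0,0],"twist": 84,"claw": 1}])

```text
clock: 6.32
position: [0.5124, -0.0067, 0.1155]
ee_rot: [0.001, 0.125, 0.992, 0.0]
contact_force: [-0.2, 0.8, 0.5]
width: 0.0852
gripper_force: 0.0
```

drive_tool(deltas=[{"linear": [0,0,0],"twist": 7,"claw": 1},{"linear": [0,0,0],"twist": 14,"claw": 1},{"linear": [0,0,0],"twist": 21,"claw": 1},{"linear": [0,0,0],"twist": 26,"claw": 1},{"linear": [0,0,0],"twist": 26,"claw": 1},{"linear": [0,0,0],"twist": 26,"claw": 1}])

```text
clock: 6.82
position: [0.5123, -0.0067, 0.1155]
ee_rot: [0.0, -0.097, 0.995, 0.0]
contact_force: [-0.0, -0.3, -0.1]
width: 0.0855
gripper_force: 0.0
```

```bash
python3 -c "
from h import *
st()"
```

```text
t 6.82 p [512.3  -6.7 115.5] chute [-146.9   -9.6] fingerline-chute deg 89.9 F [-0.  -0.3 -0.1] q [-0.15  0.26  1.8   0.    1.08 -1.91]
```

drive_tool(deltas=[{"linear": [0,0,-25],"twist": 0,"claw": 1},{"linear": [0,0,-50],"twist": 0,"claw": 1},{"linear": [0,0,-52],"twist": 0,"claw": 1},{"linear": [8,2,-52],"twist": 0,"claw": 1},{"linear": [16,3,-52],"twist": 0,"claw": 1},{"linear": [24,5,-52],"twist": 0,"claw": 1},{"linear": [32,6,-52],"twist": 0,"claw": 1},{"linear": [40,8,-52],"twist": 0,"claw": 1},{"linear": [48,10,-52],"twist": 0,"claw": 1},{"linear": [56,11,-52],"twist": 0,"claw": 1}])

```text
clock: 7.65
position: [0.5683, 0.0046, 0.0639]
ee_rot: [-0.001, -0.098, 0.995, 0.0]
contact_force: [-5.1, -0.8, 2.2]
width: 0.0857
gripper_force: 2.4
```

drive_tool(deltas=[{"linear": [7,1,0],"twist": 0,"claw": 1},{"linear": [14,3,0],"twist": 0,"claw": 1},{"linear": [20,4,0],"twist": 0,"claw": 1},{"linear": [26,5,0],"twist": 0,"claw": 1},{"linear": [31,6,0],"twist": 0,"claw": 1},{"linear": [31,6,0],"twist": 0,"claw": 1}])

```text
clock: 8.15
position: [0.6011, 0.0106, 0.0634]
ee_rot: [0.001, -0.098, 0.995, 0.0]
contact_force: [-1.0, 0.2, 0.8]
width: 0.0856
gripper_force: 0.4
```

Run:
```python
from h import *
st()
b=eyes.get_image("scene")
cv2.imwrite("pics/s3.png",cv2.resize(b[170:370,180:440,::-1],None,fx=3,fy=3,interpolation=cv2.INTER_CUBIC))
```

```text
t 8.15 p [601.1  10.6  63.4] chute [-56.5 -10. ] fingerline-chute deg 90.0 F [-1.   0.2  0.8] q [-0.1   0.43  1.67  0.    1.03 -1.87]
```

View pics/s3.png

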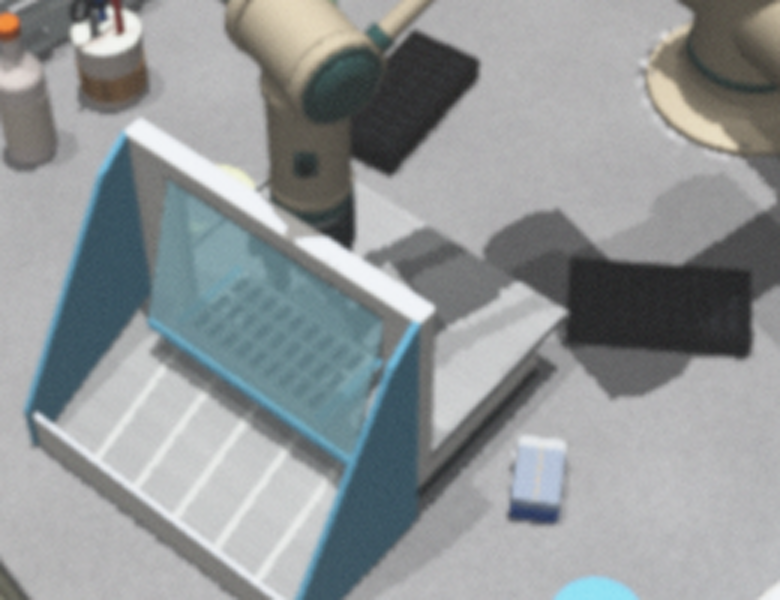

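The flap rests on the cassette, which is square with its nose past the sill. Next I draw back and turn the finger line along the push direction, so the leading finger reaches farther under the header.

drive_tool(deltas=[{"linear": [-20,-4,0],"twist": 0,"claw": 1},{"linear": [-52,-10,5],"twist": 0,"claw": 1},{"linear": [-84,-16,10],"twist": -4,"claw": 1},{"linear": [-84,-16,10],"twist": -11,"claw": 1},{"linear": [-84,-16,10],"twist": -18,"claw": 1},{"linear": [-84,-16,10],"twist": -25,"claw": 1},{"linear": [-84,-16,10],"twist": -32,"claw": 1},{"linear": [-84,-16,10],"twist": -39,"claw": 1},{"linear": [-84,-16,10],"twist": -46,"claw": 1},{"linear": [-84,-16,10],"twist": -53,"claw": 1},{"linear": [-84,-16,10],"twist": -60,"claw": 1},{"linear": [-84,-16,10],"twist": -67,"claw": 1}])

```text
clock: 9.2
position: [0.517, -0.0057, 0.0736]
ee_rot: [0.002, 0.47, 0.883, 0.001]
contact_force: [-0.2, -0.1, 1.3]
width: 0.0851
gripper_force: 0.0
```

drive_tool(deltas=[{"linear": [0,2,0],"twist": -7,"claw": 1},{"linear": [0,2,0],"twist": -14,"claw": 1},{"linear": [0,2,0],"twist": -21,"claw": 1},{"linear": [0,2,-5],"twist": -23,"claw": 1},{"linear": [0,2,-10],"twist": -23,"claw": 1},{"linear": [0,2,-12],"twist": -23,"claw": 1},{"linear": [0,2,-14],"twist": -23,"claw": 1},{"linear": [0,2,-14],"twist": -23,"claw": 1}])

```text
clock: 9.87
position: [0.5152, -0.0036, 0.0589]
ee_rot: [-0.0, 0.634, 0.773, 0.0]
contact_force: [-1.5, -1.2, 0.2]
width: 0.0851
gripper_force: 0.0
```

Run:
```python
from h import *
st()
b=eyes.get_image("scene");c=eyes.get_image("top");w=eyes.get_image("wrist")
for n,i in(("s4",b),("t4",c),("w4",w)): cv2.imwrite(f"pics/{n}.png",i[:,:,::-1])
im=np.hstack([cv2.resize(b[180:330,200:360],(400,375)),cv2.resize(w,(400,300)) if 0 else cv2.resize(w,(400,375))])
cv2.imwrite("pics/m4.png",im[:,:,::-1])
```

```text
t 9.87 p [515.2  -3.6  58.9] chute [-143.5   -7.2] fingerline-chute deg 0.0 F [-1.5 -1.2  0.2] q [-0.14  0.33  1.87  0.    0.94 -0.34]
```

View pics/m4.png

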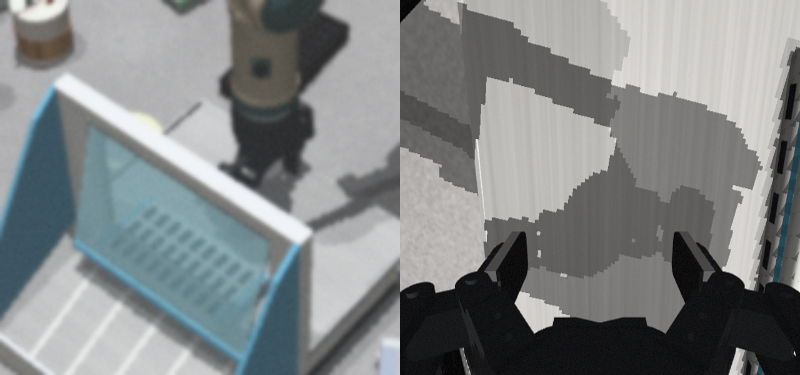

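drive_tool(deltas=[{"linear": [15,3,0],"twist": 0,"claw": 1},{"linear": [27,5,0],"twist": 0,"claw": 1},{"linear": [35,7,0],"twist": 0,"claw": 1},{"linear": [43,9,0],"twist": 0,"claw": 1},{"linear": [51,10,0],"twist": 0,"claw": 1},{"linear": [59,12,0],"twist": 0,"claw": 1}])

```text
clock: 10.52
position: [0.5723, 0.0082, 0.0592]
ee_rot: [-0.002, 0.634, 0.773, -0.002]
contact_force: [-4.0, -1.1, 3.0]
width: 0.0853
gripper_force: 2.2
```

drive_tool(deltas=[{"linear": [7,1,0],"twist": 0,"claw": 1},{"linear": [14,3,0],"twist": 0,"claw": 1},{"linear": [20,4,0],"twist": 0,"claw": 1},{"linear": [25,5,0],"twist": 0,"claw": 1},{"linear": [28,6,0],"twist": 0,"claw": 1},{"linear": [28,6,0],"twist": 0,"claw": 1}])

```text
clock: 11.02
position: [0.6032, 0.0145, 0.0592]
ee_rot: [0.0, 0.634, 0.773, 0.0]
contact_force: [-0.0, 0.3, -0.3]
width: 0.0855
gripper_force: 0.0
```

Run:
```python
from h import *
st()
b=eyes.get_image("scene");c=eyes.get_image("top");w=eyes.get_image("wrist")
for n,i in(("s5",b),("t5",c),("w5",w)): cv2.imwrite(f"pics/{n}.png",i[:,:,::-1])
im=np.hstack([cv2.resize(b[190:340,190:350],(480,450),interpolation=cv2.INTER_CUBIC),cv2.resize(c[120:240,210:295],(319,450))])
cv2.imwrite("pics/m5.png",im[:,:,::-1])
```

```text
t 11.02 p [603.2  14.5  59.2] chute [-53.6  -6.6] fingerline-chute deg 0.0 F [-0.   0.3 -0.3] q [-0.09  0.44  1.67  0.    1.03 -0.29]
```

View pics/m5.png

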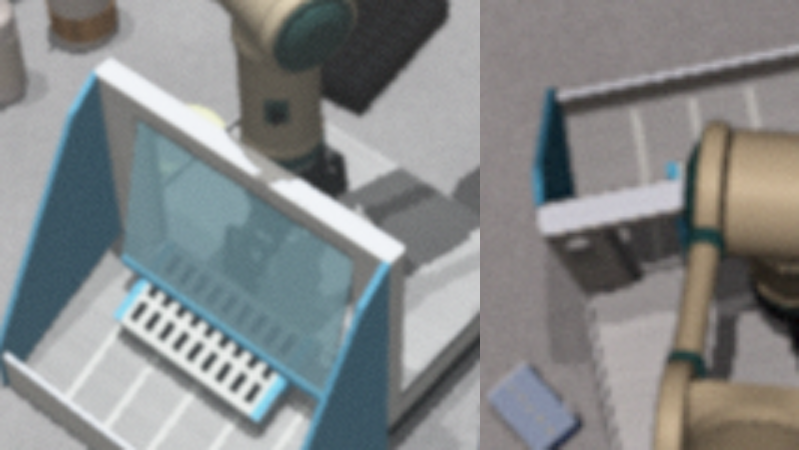

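The cassette is square on the slope with roughly two thirds of it past the flap edge. Its front lower corners are at about (229,298) and (277,330) in the full scene picture.

```bash
cat >> h.py <<'E'
def slope_pt(n,uv,off=0.0):  # point on slope plane raised by off (normal)
    out=[]
    for p in np.atleast_2d(uv):
        z=.05
        for _ in range(60):
            X=ray(n,p,z)[0]; x=ch(X)[0]/1000; z=.5*z+.5*(.08-.4452*x+off/np.cos(np.radians(24)))
        out.append([*ch(X),round(z*1000,1)])
    return out
def latches(n="scene",show=True):
    im=eyes.get_image(n); hsv=cv2.cvtColor(im,cv2.COLOR_RGB2HSV)
    m=cv2.inRange(hsv,(88,70,175),(104,255,255)); m[:230]=0;m[350:]=0;m[:,:200]=0;m[:,310:]=0
    k,l,s,c=cv2.connectedComponentsWithStats(m)
    for i in range(1,k):
        if s[i,4]>8: print(s[i],c[i].round(1),slope_pt(n,c[i],.028))
    return im
E
python3 - <<'E'
from h import *
print("front edge",slope_pt("scene",[(229,298),(277,330)]))
b=cv2.imread("pics/s5.png"); h=cv2.cvtColor(b,cv2.COLOR_BGR2HSV); print(h[292,232],h[325,280],h[297,250])
latches()
E
```

```text
front edge [[np.float64(81.0), np.float64(-102.9), np.float64(43.9)], [np.float64(75.6), np.float64(72.2), np.float64(46.3)]]
[ 97  73 236] [100  53 135] [ 70   3 234]
[208 232   4  12  12] [209.5 237.5] [[np.float64(-5.7), np.float64(-257.2), np.float64(113.2)]]
[231 276   7   4   9] [233.9 277.3] [[np.float64(43.1), np.float64(-114.3), np.float64(91.5)]]
[239 281  26  18  31] [251.7 289.7] [[np.float64(43.0), np.float64(-46.7), np.float64(91.5)]]
[229 283  10  13  39] [233.3 288.5] [[np.float64(66.8), np.float64(-94.8), np.float64(80.9)]]
[303 291   7  19  22] [306.  300.2] [[np.float64(-11.5), np.float64(101.9), np.float64(115.8)]]
[266 300  29  20  39] [280.5 309.9] [[np.float64(42.9), np.float64(58.3), np.float64(91.6)]]
[274 315  11  15  52] [279.2 322.3] [[np.float64(69.2), np.float64(76.2), np.float64(79.8)]]
[296 317   4   8  11] [297.5 320.5] [[np.float64(40.4), np.float64(115.9), np.float64(92.7)]]
[287 330   8  20  21] [290.5 339.4] [[np.float64(86.4), np.float64(130.4), np.float64(72.2)]]
```

Slope-plane measurement agrees with the known sizes (175 mm width, flap edge about 43 mm in). The cassette's origin is about 40 mm past the sill and needs at least 80. The wrist column is nearly at the header, so I draw out, go over the top, and push it on down the slope with light fingertip pressure on its exposed front.

drive_tool(deltas=[{"linear": [-20,-4,0],"twist": 0,"claw": 1},{"linear": [-58,-12,0],"twist": 0,"claw": 1},{"linear": [-96,-19,0],"twist": 0,"claw": 1},{"linear": [-96,-19,40],"twist": -7,"claw": 0.5},{"linear": [-96,-19,80],"twist": -14,"claw": 0.5},{"linear": [-96,-19,120],"twist": -21,"claw": 0.5},{"linear": [-96,-19,160],"twist": -28,"claw": 0.5},{"linear": [-96,-19,200],"twist": -35,"claw": 0.5},{"linear": [-96,-19,240],"twist": -42,"claw": 0.5},{"linear": [-96,-19,280],"twist": -49,"claw": 0.5},{"linear": [-96,-19,310],"twist": -56,"claw": 0.5},{"linear": [-96,-19,310],"twist": -63,"claw": 0.5}])

```text
clock: 12.22
position: [0.5084, -0.0051, 0.3768]
ee_rot: [0.003, 0.946, 0.325, 0.006]
contact_force: [1.6, -0.6, 0.1]
width: 0.0427
gripper_force: 0.0
```

drive_tool(deltas=[{"linear": [0,0,0],"twist": -7,"claw": 0.5},{"linear": [0,0,0],"twist": -14,"claw": 0.5},{"linear": [0,0,0],"twist": -21,"claw": 0.5},{"linear": [0,0,0],"twist": -27,"claw": 0.5},{"linear": [0,0,0],"twist": -27,"claw": 0.5}])

```text
clock: 12.63
position: [0.5057, -0.0047, 0.3694]
ee_rot: [0.0, 0.995, 0.098, 0.0]
contact_force: [-0.1, 0.4, 0.4]
width: 0.0426
gripper_force: 0.0
```

Run:
```python
from h import *
st(); print(sensors.get_state()["width"])
latches()
```

```text
t 12.63 p [505.7  -4.7 369.4] chute [-153.    -6.3] fingerline-chute deg 89.9 F [-0.1  0.4  0.4] q [-0.15  0.12  1.34 -0.    1.68  1.23]
0.04258645515940404
[208 232   4  12  12] [209.5 237.5] [[np.float64(-5.7), np.float64(-257.2), np.float64(113.2)]]
[238 280  28  20  37] [251.9 289.8] [[np.float64(42.9), np.float64(-46.1), np.float64(91.6)]]
[229 283  10  13  39] [233.3 288.5] [[np.float64(66.8), np.float64(-94.8), np.float64(80.9)]]
[303 291   7  19  22] [306.1 300. ] [[np.float64(-12.1), np.float64(101.8), np.float64(116.0)]]
[267 300  35  25  60] [285.2 312.1] [[np.float64(40.7), np.float64(73.0), np.float64(92.5)]]
[274 315  11  15  51] [279.1 322.4] [[np.float64(69.3), np.float64(76.2), np.float64(79.8)]]
[287 328   9  22  23] [290.8 338.7] [[np.float64(84.6), np.float64(129.9), np.float64(73.0)]]
```

drive_tool(deltas=[{"linear": [38,7,5],"twist": 0,"claw": 0.5},{"linear": [76,14,5],"twist": 0,"claw": 0.5},{"linear": [114,21,5],"twist": 0,"claw": 0.5},{"linear": [152,28,5],"twist": 0,"claw": 0.5},{"linear": [190,35,5],"twist": 0,"claw": 0.5},{"linear": [229,43,5],"twist": 0,"claw": 0.5},{"linear": [229,43,-20],"twist": 0,"claw": 0.5},{"linear": [229,43,-60],"twist": 0,"claw": 0.5},{"linear": [229,43,-100],"twist": 0,"claw": 0.5},{"linear": [229,43,-140],"twist": 0,"claw": 0.5},{"linear": [229,43,-180],"twist": 0,"claw": 0.5},{"linear": [229,43,-220],"twist": 0,"claw": 0.5}])

```text
clock: 13.68
position: [0.7347, 0.0384, 0.1475]
ee_rot: [0.0, 0.995, 0.1, 0.0]
contact_force: [0.8, -0.8, -0.5]
width: 0.0427
gripper_force: 0.0
```

drive_tool(deltas=[{"linear": [0,0,-25],"twist": 0,"claw": 0.5},{"linear": [0,0,-45],"twist": 0,"claw": 0.5},{"linear": [0,0,-45],"twist": 0,"claw": 0.5}])

```text
clock: 13.93
position: [0.7313, 0.0384, 0.0981]
ee_rot: [-0.001, 0.995, 0.1, -0.005]
contact_force: [-1.6, 0.0, -0.0]
width: 0.043
gripper_force: 0.0
```

Run:
```python
from h import *
st()
```

```text
t 13.93 p [731.3  38.4  98.1] chute [76.7 -8.3] fingerline-chute deg 90.1 F [-1.6  0.  -0. ] q [-0.04  0.59  1.29 -0.    1.28  1.33]
```

drive_tool(deltas=[{"linear": [4,1,-5],"twist": 0,"claw": 0.5},{"linear": [4,1,-10],"twist": 0,"claw": 0.5},{"linear": [4,1,-14],"twist": 0,"claw": 0.5},{"linear": [4,1,-14],"twist": 0,"claw": 0.5}])

```text
clock: 14.27
position: [0.7396, 0.0393, 0.0909]
ee_rot: [0.0, 0.995, 0.099, 0.001]
contact_force: [-0.6, -0.1, -1.5]
width: 0.0429
gripper_force: 0.0
```

drive_tool(deltas=[{"linear": [0,0,-3],"twist": 0,"claw": 0.5},{"linear": [0,0,-6],"twist": 0,"claw": 0.5},{"linear": [0,0,-6],"twist": 0,"claw": 0.5}])

```text
clock: 14.52
position: [0.7389, 0.0393, 0.0842]
ee_rot: [0.0, 0.995, 0.098, -0.0]
contact_force: [-0.4, 0.1, -0.1]
width: 0.043
gripper_force: 0.0
```

drive_tool(deltas=[{"linear": [0,0,-2],"twist": 0,"claw": 0.5},{"linear": [0,0,-4],"twist": 0,"claw": 0.5},{"linear": [0,0,-4],"twist": 0,"claw": 0.5}])

```text
clock: 14.77
position: [0.7389, 0.0393, 0.0799]
ee_rot: [0.0, 0.995, 0.098, -0.0]
contact_force: [0.2, 0.4, -0.2]
width: 0.0429
gripper_force: 0.0
```

drive_tool(deltas=[{"linear": [-3,-1,-2],"twist": 0,"claw": 0.5},{"linear": [-3,-1,-4],"twist": 0,"claw": 0.5},{"linear": [-3,-1,-4],"twist": 0,"claw": 0.5}])

```text
clock: 15.02
position: [0.7356, 0.0383, 0.0758]
ee_rot: [-0.0, 0.995, 0.098, -0.001]
contact_force: [0.4, 0.4, -0.1]
width: 0.0427
gripper_force: 0.0
```

drive_tool(deltas=[{"linear": [0,0,-2],"twist": 0,"claw": 0.5},{"linear": [0,0,-4],"twist": 0,"claw": 0.5},{"linear": [0,0,-4],"twist": 0,"claw": 0.5}])

```text
clock: 15.27
position: [0.7359, 0.0383, 0.0718]
ee_rot: [-0.0, 0.995, 0.098, -0.0]
contact_force: [-0.1, 0.2, -0.4]
width: 0.0425
gripper_force: 0.0
```

drive_tool(deltas=[{"linear": [0,0,-2],"twist": 0,"claw": 0.5},{"linear": [0,0,-4],"twist": 0,"claw": 0.5},{"linear": [0,0,-4],"twist": 0,"claw": 0.5}])

```text
clock: 15.52
position: [0.7359, 0.0384, 0.0678]
ee_rot: [0.0, 0.995, 0.098, -0.0]
contact_force: [0.3, 0.9, -0.4]
width: 0.0427
gripper_force: 0.0
```

drive_tool(deltas=[{"linear": [0,0,-1.5],"twist": 0,"claw": 0.5},{"linear": [0,0,-3],"twist": 0,"claw": 0.5},{"linear": [0,0,-3],"twist": 0,"claw": 0.5}])

```text
clock: 15.77
position: [0.7359, 0.0383, 0.0649]
ee_rot: [0.0, 0.995, 0.098, -0.0]
contact_force: [-0.1, -1.0, 0.5]
width: 0.0427
gripper_force: 0.0
```

drive_tool(deltas=[{"linear": [0,0,-1.5],"twist": 0,"claw": 0.5},{"linear": [0,0,-3],"twist": 0,"claw": 0.5},{"linear": [0,0,-3],"twist": 0,"claw": 0.5}])

```text
clock: 16.02
position: [0.7365, 0.0384, 0.0637]
ee_rot: [0.0, 0.995, 0.098, 0.001]
contact_force: [-1.2, -0.7, 4.6]
width: 0.0424
gripper_force: 1.7
```

drive_tool(deltas=[{"linear": [3,0.5,-2],"twist": 0,"claw": 0.5},{"linear": [6,1,-3.5],"twist": 0,"claw": 0.5},{"linear": [9,2,-5],"twist": 0,"claw": 0.5},{"linear": [12,2.5,-6.5],"twist": 0,"claw": 0.5},{"linear": [12,2.5,-6.5],"twist": 0,"claw": 0.5}])

```text
clock: 16.43
position: [0.7494, 0.0408, 0.0577]
ee_rot: [0.0, 0.995, 0.098, 0.001]
contact_force: [-0.2, 0.6, 6.4]
width: 0.0425
gripper_force: 2.6
```

Run:
```python
from h import *
st(); latches()
```

```text
t 16.43 p [749.4  40.8  57.7] chute [94.9 -9.5] fingerline-chute deg 90.0 F [-0.2  0.6  6.4] q [-0.04  0.64  1.3  -0.    1.2   1.34]
[296 315   5   9  13] [298.1 319.4] [[np.float64(37.3), np.float64(115.2), np.float64(94.0)]]
[274 316  11  14  47] [278.9 322.3] [[np.float64(69.5), np.float64(75.4), np.float64(79.7)]]
[287 331   8  19  23] [290.5 339.3] [[np.float64(86.2), np.float64(130.2), np.float64(72.3)]]
```

drive_tool(deltas=[{"linear": [0,0,8],"twist": 0,"claw": 0.5},{"linear": [0,0,17],"twist": 0,"claw": 0.5},{"linear": [-10,-2,17],"twist": 0,"claw": 0.5},{"linear": [-17,-3,17],"twist": 0,"claw": 0.5},{"linear": [-17,-3,12],"twist": 0,"claw": 0.5},{"linear": [-17,-3,8],"twist": 0,"claw": 0.5},{"linear": [-17,-3,5],"twist": 0,"claw": 0.5},{"linear": [-17,-3,5],"twist": 0,"claw": 0.5}])

```text
clock: 17.15
position: [0.7331, 0.038, 0.0649]
ee_rot: [0.0, 0.995, 0.098, 0.003]
contact_force: [-3.5, 0.1, 15.4]
width: 0.0428
gripper_force: 6.9
```

drive_tool(deltas=[{"linear": [3,0.5,-2],"twist": 0,"claw": 0.5},{"linear": [7,1.5,-4],"twist": 0,"claw": 0.5}])

```text
clock: 17.32
position: [0.7403, 0.0392, 0.0616]
ee_rot: [0.001, 0.995, 0.098, 0.003]
contact_force: [-2.9, -1.3, 18.2]
width: 0.043
gripper_force: 7.7
```

Run:
```python
from h import *
st(); latches()
```

```text
t 17.32 p [740.3  39.2  61.6] chute [85.6 -9.3] fingerline-chute deg 90.0 F [-2.9 -1.3 18.2] q [-0.04  0.62  1.33 -0.    1.19  1.33]
[226 290   7   9  23] [229.1 294.1] [[np.float64(84.4), np.float64(-95.1), np.float64(73.1)]]
[296 315   5   9  11] [298.2 319.4] [[np.float64(37.2), np.float64(115.4), np.float64(94.1)]]
[272 316  13  17  61] [277.9 323.7] [[np.float64(73.6), np.float64(75.4), np.float64(77.9)]]
[287 331   8  19  21] [290.5 339.3] [[np.float64(86.2), np.float64(130.1), np.float64(72.3)]]
```

It moves with the fingertips at about 18 N, so I keep going along the slope.

drive_tool(deltas=[{"linear": [4,1,-2],"twist": 0,"claw": 0.5},{"linear": [8,1.5,-3.5],"twist": 0,"claw": 0.5},{"linear": [12,2.5,-5.5],"twist": 0,"claw": 0.5},{"linear": [16,3,-7],"twist": 0,"claw": 0.5}])

```text
clock: 17.7
position: [0.7565, 0.0422, 0.0543]
ee_rot: [0.001, 0.995, 0.098, 0.003]
contact_force: [-3.0, 0.5, 16.1]
width: 0.0427
gripper_force: 6.9
```

Run:
```python
from h import *
st(); latches()
```

```text
t 17.7 p [756.5  42.2  54.3] chute [102.1  -9.5] fingerline-chute deg 90.0 F [-3.   0.5 16.1] q [-0.04  0.65  1.29 -0.    1.2   1.34]
[222 296   7   8  22] [225.  299.6] [[np.float64(101.4), np.float64(-95.2), np.float64(65.5)]]
[267 316  18  23  85] [275.5 326.8] [[np.float64(82.9), np.float64(75.0), np.float64(73.7)]]
[296 317   4   7   9] [297.8 320.2] [[np.float64(39.4), np.float64(115.9), np.float64(93.1)]]
[288 331   7  16  18] [291.  337.8] [[np.float64(82.8), np.float64(129.0), np.float64(73.8)]]
```

drive_tool(deltas=[{"linear": [4,1,-2],"twist": 0,"claw": 0.5},{"linear": [8,1.5,-4],"twist": 0,"claw": 0.5},{"linear": [12,2.5,-6],"twist": 0,"claw": 0.5},{"linear": [16,3,-7.5],"twist": 0,"claw": 0.5},{"linear": [20,4,-9.5],"twist": 0,"claw": 0.5}])

```text
clock: 18.17
position: [0.7768, 0.0461, 0.0451]
ee_rot: [0.001, 0.995, 0.098, 0.003]
contact_force: [-2.9, 0.1, 17.4]
width: 0.0425
gripper_force: 7.5
```

Run:
```python
from h import *
st(); latches()
```

```text
t 18.17 p [776.8  46.1  45.1] chute [122.8  -9.7] fingerline-chute deg 90.0 F [-2.9  0.1 17.4] q [-0.03  0.68  1.24 -0.    1.21  1.34]
[217 303   7   8  22] [220.  306.3] [[np.float64(122.0), np.float64(-95.2), np.float64(56.3)]]
[263 319  20  27  94] [271.8 332.1] [[np.float64(98.3), np.float64(75.3), np.float64(66.9)]]
[288 323  10  24  29] [292.4 334. ] [[np.float64(73.5), np.float64(126.1), np.float64(77.9)]]
```

drive_tool(deltas=[{"linear": [4,1,-2],"twist": 0,"claw": 0.5},{"linear": [8,1.5,-4],"twist": 0,"claw": 0.5},{"linear": [12,2.5,-5.5],"twist": 0,"claw": 0.5},{"linear": [16,3,-7.5],"twist": 0,"claw": 0.5}])

```text
clock: 18.55
position: [0.7928, 0.0493, 0.0378]
ee_rot: [0.001, 0.995, 0.098, 0.003]
contact_force: [-3.0, 0.1, 18.2]
width: 0.0429
gripper_force: 7.7
```

drive_tool(deltas=[{"linear": [0,0,6],"twist": 0,"claw": 0.5},{"linear": [0,0,30],"twist": 0,"claw": 0.5},{"linear": [0,0,70],"twist": 0,"claw": 0.5},{"linear": [0,0,110],"twist": 0,"claw": 0.5},{"linear": [0,0,150],"twist": 0,"claw": 0.5},{"linear": [0,0,190],"twist": 0,"claw": 0.5},{"linear": [0,0,230],"twist": 0,"claw": 0.5},{"linear": [0,0,270],"twist": 0,"claw": 0.5},{"linear": [0,0,310],"twist": 0,"claw": 0.5},{"linear": [0,0,345],"twist": 0,"claw": 0.5},{"linear": [0,0,345],"twist": 0,"claw": 0.5}])

```text
clock: 19.47
position: [0.792, 0.0493, 0.3869]
ee_rot: [0.001, 0.995, 0.098, 0.008]
contact_force: [-0.8, 0.5, 1.5]
width: 0.043
gripper_force: 0.0
```

Run:
```python
from h import *
st(); b=latches(); cv2.imwrite("pics/s9.png",b[:,:,::-1])
print("shut edge px",proj("scene",[*(O-.11*EY),.085]).round(1),proj("scene",[*(O+.09*EY),.085]).round(1))
# contrast between start and now along the shut-flap edge
a=cv2.imread("pics/scene0.png")[:,:,::-1].astype(int)
for y in (-100,-60,-20,20,60,90):
    u=proj("scene",[*(O+y/1000*EY),.085])[0]; c,r=int(round(u[0])),int(round(u[1]))
    print(y,c,r,[a[k,c].tolist() for k in range(r-1,r+2)],[b[k,c].tolist() for k in range(r-1,r+2)])
```

```text
t 19.47 p [792.   49.3 386.9] chute [138.4  -9.5] fingerline-chute deg 90.0 F [-0.8  0.5  1.5] q [-0.03  0.64  0.49 -0.    1.99  1.35]
[213 291  19  25  67] [222.5 302.9] [[np.float64(111.6), np.float64(-95.5), np.float64(61.0)]]
[288 323  10  24  31] [292.4 334.2] [[np.float64(73.9), np.float64(126.4), np.float64(77.7)]]
[259 334  14  16  62] [264.6 342.2] [[np.float64(127.8), np.float64(75.3), np.float64(53.8)]]
shut edge px [[245.9 270.1]] [[299.9 307.2]]
-100 248 272 [[86, 116, 131], [76, 108, 121], [81, 103, 116]] [[87, 116, 128], [78, 107, 122], [75, 103, 115]]
-60 259 279 [[91, 120, 132], [79, 109, 122], [76, 104, 115]] [[88, 117, 128], [80, 112, 125], [77, 107, 123]]
-20 270 286 [[97, 128, 136], [89, 123, 135], [83, 115, 130]] [[89, 113, 123], [85, 113, 122], [79, 110, 122]]
20 280 294 [[88, 117, 130], [78, 108, 121], [82, 105, 114]] [[81, 108, 120], [79, 110, 124], [75, 103, 115]]
60 291 301 [[89, 120, 131], [83, 113, 126], [76, 104, 119]] [[81, 106, 113], [73, 101, 111], [72, 99, 109]]
90 300 307 [[89, 120, 132], [82, 115, 128], [79, 109, 123]] [[82, 109, 119], [82, 111, 124], [78, 111, 123]]
```

The flap looks shut again and the cassette's origin is about 100 mm past the sill. I retreat over the header and verify.

drive_tool(deltas=[{"linear": [-38,-10,0],"twist": 0,"claw": 0.5},{"linear": [-76,-20,0],"twist": 0,"claw": 0.5},{"linear": [-114,-30,0],"twist": 0,"claw": 0.5},{"linear": [-152,-40,0],"twist": 0,"claw": 0.5},{"linear": [-190,-50,0],"twist": 0,"claw": 0.5},{"linear": [-228,-65,0],"twist": 0,"claw": 0.5},{"linear": [-266,-85,0],"twist": 0,"claw": 0.5},{"linear": [-300,-110,0],"twist": 0,"claw": 0.5},{"linear": [-330,-140,0],"twist": 0,"claw": 0.5},{"linear": [-350,-175,0],"twist": 0,"claw": 0.5},{"linear": [-370,-210,0],"twist": 0,"claw": 0.5},{"linear": [-390,-245,0],"twist": 0,"claw": 0.5}])

```text
clock: 20.52
position: [0.3981, -0.1962, 0.3762]
ee_rot: [-0.001, 0.995, 0.099, -0.001]
contact_force: [0.8, -0.9, 0.2]
width: 0.0425
gripper_force: 0.0
```

drive_tool(deltas=[{"linear": [-20,-35,0],"twist": 0,"claw": 0.5},{"linear": [-40,-70,0],"twist": 0,"claw": 0.5},{"linear": [-60,-105,0],"twist": 0,"claw": 0.5},{"linear": [-80,-140,0],"twist": 0,"claw": 0.5},{"linear": [-100,-175,0],"twist": 0,"claw": 0.5},{"linear": [-120,-210,0],"twist": 0,"claw": 0.5},{"linear": [-120,-210,0],"twist": 0,"claw": 0.5},{"linear": [-120,-210,0],"twist": 0,"claw": 0.5}])

```text
clock: 21.18
position: [0.2787, -0.4068, 0.3751]
ee_rot: [-0.002, 0.995, 0.096, -0.001]
contact_force: [0.1, 0.2, -0.6]
width: 0.0426
gripper_force: 0.0
```

Run:
```python
from h import *
st(); b=latches().astype(int); t=eyes.get_image("top").astype(int)
a=cv2.imread("pics/scene0.png")[:,:,::-1].astype(int); a2=cv2.imread("pics/top0.png")[:,:,::-1].astype(int)
for n,d in(("scene",np.abs(a-b).max(2)),("top",np.abs(a2-t).max(2))):
    m=cv2.morphologyEx((d>45).astype(np.uint8),cv2.MORPH_OPEN,np.ones((3,3)))
    k,l,s,c=cv2.connectedComponentsWithStats(m); print(n,[s[i].tolist() for i in range(1,k) if s[i,4]>25])
# flap lower-edge bright strip, start vs now, scanning down three columns
for c in (259,280,300):
    r=int(279+(c-259)*.68); print(c,[int(np.abs(a[k,c]-b[k,c]).max()) for k in range(r-12,r+13)])
```

```text
t 21.18 p [ 278.7 -406.8  375.1] chute [-454.4 -356.2] fingerline-chute deg 89.8 F [ 0.1  0.2 -0.6] q [-1.11  0.1   1.35  0.    1.69  0.27]
[213 291  19  25  67] [222.3 303.1] [[np.float64(112.3), np.float64(-95.5), np.float64(60.7)]]
[306 291   4  10  10] [307.9 295.5] [[np.float64(-23.5), np.float64(98.7), np.float64(121.1)]]
[287 313  15  37  40] [293.9 330.9] [[np.float64(65.4), np.float64(124.4), np.float64(81.5)]]
[259 324  20  26  98] [268.5 337. ] [[np.float64(112.3), np.float64(75.8), np.float64(60.7)]]
scene [[279, 0, 115, 69, 2843], [394, 0, 43, 55, 1700], [255, 23, 6, 7, 29], [267, 26, 13, 21, 188], [258, 32, 10, 9, 67], [383, 37, 12, 13, 104], [251, 45, 43, 49, 682], [279, 58, 4, 10, 32], [305, 60, 127, 160, 5315], [249, 144, 54, 19, 515], [455, 160, 6, 9, 30], [400, 163, 32, 55, 748], [264, 165, 19, 15, 163], [282, 165, 8, 5, 26], [257, 180, 40, 22, 381], [296, 182, 15, 7, 72], [423, 190, 18, 22, 192], [329, 203, 10, 8, 58], [368, 206, 17, 17, 159], [323, 213, 47, 27, 815], [433, 213, 6, 8, 31], [412, 222, 23, 33, 289], [358, 239, 36, 18, 448], [325, 266, 7, 11, 61], [2
[... 647 characters left out ...]
575, 359, 38, 17, 317], [252, 361, 81, 119, 3498], [541, 363, 5, 7, 28], [315, 372, 7, 11, 41], [543, 372, 25, 17, 238], [517, 374, 8, 5, 26], [466, 380, 31, 22, 392], [517, 382, 18, 16, 170], [326, 398, 47, 64, 992], [494, 398, 22, 8, 93], [443, 402, 24, 17, 177], [507, 403, 11, 6, 48], [488, 407, 6, 5, 26], [335, 435, 18, 14, 185], [386, 435, 31, 45, 659], [428, 441, 9, 25, 93], [369, 461, 12, 19, 140], [354, 466, 12, 14, 110], [287, 469, 8, 11, 45]]
259 [2, 4, 3, 2, 2, 5, 2, 2, 1, 2, 1, 5, 8, 12, 7, 8, 5, 7, 1, 3, 1, 2, 3, 3, 3]
280 [4, 2, 0, 1, 2, 4, 1, 2, 3, 3, 5, 2, 3, 2, 4, 10, 7, 5, 4, 3, 5, 4, 3, 5, 1]
300 [2, 2, 7, 1, 4, 3, 2, 4, 3, 0, 2, 3, 4, 3, 2, 10, 17, 2, 2, 4, 2, 2, 4, 1, 5]
```

The flap region matches the starting picture. The cassette lies square with its origin about 101 mm past the sill, and the other differences are in areas the arm or its shadow crossed.

```bash
python3 -c "
from rig import manip
print(manip.sign_off())"
```

```text
the job is handed in; nothing more can be done
None
```

I handed the job in at about 21 s: the blue-banded cassette lies on the slope about 101 mm past the sill and the flap is fully shut. The tool could not pass under the header, so I moved it the last 60 mm or so from above, with fingertips pressed on its top at up to 18 N.

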